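Zero the bench crate tally by its thumbwheel

ROBOT

A 7-joint arm with a two-finger parallel gripper is mounted at the origin on the work surface. World frame = base frame: x ahead of the robot, y to its left, z up, the work surface at z = 0. Lengths are in m, angles in rad, forces in N, time in s.
With the tool pointing down it reaches from about 0.4 to 0.85 m from the base axis. Payload 6.9 kg.
Tool frame: the origin (TCP) lies midway between the tips of the shut fingers; the grasp point (between the pads) lies behind it (ctrl.pinch_z is the z of the grasp point in the tool frame, in m); z points along the fingers, y is the direction in which the jaws open and shut (so a half turn about z gives the same grasp; the last joint's range is limited). The gripper opens to 85 mm and grips with 20 to 120 N. Pads are 22 mm wide; open, the fingers measure 114 mm over their backs; the gripper's body (76 mm by 85 mm) begins 54 mm behind the grasp point. The pads swing forward as they close: fully open they stand 13 mm farther back than shut.
Start: joints at [1.345, 0.507, -0.238, 1.5, 0.126, 1.149, -0.155], TCP at [0.204, -0.591, 0.231] pointing down, gripper open.
Joint ranges: [-3.08, 3.08], [-0.24, 2.05], [-1.43, 1.35], [0, 2.5], [-1.52, 4.66], [0.17, 1.96], [-2.89, 2.89]. Speed limits (rad/s): [2.39, 2.39, 3.14, 3.14, 3.14, 3.14, 3.14].

INTERFACE

Orientations are given as a unit quaternion [w, x, y, z].
In Python, from station import ctrl, get_state, vision, ticket, models gives the robot as it stands. Calls block until the motion is done:
- ctrl.movep(position, orientation): joint-space move of the TCP to a pose.
- ctrl.movel(position, frame=None, max_speed=0.15): straight line of the TCP; frame=None keeps the orientation; max_speed is the mean speed in m/s.
- ctrl.set_joints(angles): joint-space move.
- ctrl.ungrasp() and ctrl.close_gripper(force=None): open the fingers fully, or close them until they stop; force is the grip in N (None keeps the last).
- ctrl.pause(seconds).
- ctrl.ik(position, orientation): joint angles nearest the present ones, or None.
- get_state(): the state.
- vision.grab_frame(name): name is "scene" or "top" or "wrist"; returns (picture, depth): 400x640x3 uint8, blue, green, red; 400x640 float32, m along the optical axis (not along the pixel's ray), 0 where there is no reading.
- vision.camera_info(name): a dict with "mtx" (3x3 intrinsics, pixels), "R" (3x3) and "t" (3): a world point X has camera coordinates R X + t; the wrist camera has in their place "hand_eye" (4x4, takes a point from camera to tool coordinates, whose origin is the TCP and whose axes are the flange's). Camera axes: x right, y down, z forward; pixel columns grow to the right and rows downward; lengths in m; the calibration is good to about 2 mm. A picture is of the moment at which its call begins: read the wrist's pose just before it. camera_info takes no time and is no camera call.
A pose or a line that the arm cannot do raises ctrl.Unreachable and nothing moves.
- ticket.close_job(): hands the job in, once; it reports no verdict.
Trained networks look in the newest picture that a camera, given by its name, has taken for a name from the list of things; names that differ only in an ending like _2 or _b are one class to them, and where a whole thing is asked for, a point or a joint stands for the part that bears it (a point fixed in the world has none). Each returns a list of dicts, best first, with "p" (0 to 1); they miss things now and then, are a little off and sometimes report something else, mostly with a low value. They report only what shows in the picture. A call takes as long as a camera call. They do not tell look-alikes from the thing itself.
- models.recognise(camera, target): "point" ([column, row] in pixels, amid what is visible of it).
- models.masks_of(camera, target): "mask" (400x640 bool, what is visible of it) and "point" ([column, row] in pixels, amid what is visible of it).
The state is a dict: "time": time; "qpos": joint angles; "qd": joint speeds; "tau": joint torques, N m; "tcp_pos": TCP position; "eef_rot": TCP orientation; "contact_force": force on the tool from outside, world axes, zero at the start; "wrist_torque": the same for the moment, N m; "width": finger opening in m.
Only numpy, scipy, OpenCV 4.12 (cv2) and the standard library are available. Lean on these libraries where they do the work, as an engineer would, in place of code of your own. Each camera call takes 0.05 s, during which the arm holds its last target.

TASK

Zero the crate tally on the bench: with a fingertip, gently flick the edge of its eight-lug thumbwheel anticlockwise (seen from above), click by click, until the lug with the upright metal stud has clicked in at the fixed arrow. Do not run past the arrow; do not pinch the wheel, or lift, tip or shove the tally, and leave the garlic bulb, the cup and the glue pot where they stand.

Things in the scene. Friction and masses are not known exactly. Their poses are not given: they have to be found in the camera images.
- tally: Bench tally counter, loose, about 0.8 kg, rubber sole: round grey foot 124 mm across, 12 mm high; grey drum 74 mm across up to 44 mm; then the black thumbwheel (47 to 61 mm above the bench); on top a fixed white cap 52 mm across (to 66 mm) with a dark arrow (to 70 mm). Origin: centre of the underside, on the wheel's axis; z up; x is where the arrow points.
- hub (a point): Centre of the wheel: on its upright axis, 54 mm above the bench, half-way up its lugs; axes as the tally's (does not turn). The black wheel: a disc 68 mm across with eight equal radial lugs, 104 mm over their round ends, one every 45 degrees, each 7 mm wide, 14 mm high; 26 mm is free between neighbouring lugs at 42 mm from the axis. One lug carries the stud.
- arrow (a point): The zero place, fixed to the tally: the point in front of the arrow's tip, 42 mm from the axis along the tally's x, 66 mm above the bench. The stud's centre belongs here.
- stud (a point): Middle of the upright bare-metal stud (9 mm across, from 61 to 73 mm above the bench) on top of one lug of the wheel, 42 mm from the axis; moves with the wheel.
- wheel (a joint): Turn of the thumbwheel, rad, growing anticlockwise seen from above; 0: stud at the arrow. A spring click-stop draws it into the nearest multiple of pi/4 (one click; one lug then lies in line with the arrow); a click takes about 1 N at the lugs' ends. Starts 2, 3 or 4 clicks short of zero (about -1.57, -2.36, -3.14). End stops at -3.45 and +2.0.
- bulb: Garlic bulb, bystander, loose, 58 mm across, 60 mm high; origin at the centre of its underside.
- cup: Red drinking cup, bystander, loose, 72 mm across, 85 mm high; origin at the centre of its underside.
- gluepot: White glue pot with lid, bystander, loose, 60 mm across, 75 mm high; origin at the centre of its underside.
There are look-alikes about, which are no part of the job. Of the things that look like the tally, the smallest one is meant.

How it is judged:
At the end, for the whole second after the job is handed in: The stud is clicked in at the arrow: within 8 mm and 0.2 rad of it (half a click is 16 mm and 0.39 rad) and at rest; the tally stands upright and still, within 30 mm of its first place; the bulb, cup and glue pot are within 20 mm of theirs (horizontal distance between stud and arrow below 0.008 m and value of joint wheel between -0.2 and 0.2 rad and velocity of joint wheel between -0.1 and 0.1 rad/s and distance of tally from where it was at the start of the episode below 0.03 m and angle between tally's own z axis and vertical below 0.05 rad and linear speed of tally below 0.02 m/s and distance of each of bulb, cup, gluepot from where it was at the start of the episode below 0.02 m); the robot touches nothing.
It fails at once if the wheel is run past the arrow by more than half a click (0.45 rad) (value of joint wheel above 0.45 rad).
It fails at once if the wheel is pinched or forced: more than 20 N between fingers and wheel (contact force between the fingers and wheel above 20 N).
It fails at once if the tally is lifted by more than 8 mm (height (world z) of tally above 0.008 m).
It fails at once if the tally is tipped by more than 0.15 rad or shoved more than 30 mm (angle between tally's own z axis and vertical above 0.15 rad or distance of tally from where it was at the start of the episode above 0.03 m).
It fails at once if the garlic bulb, the cup or the glue pot is moved more than 20 mm (distance of any of bulb, cup, gluepot from where it was at the start of the episode above 0.02 m).
It also fails if it takes over 61 s, if anything falls off the work surface, if the arm or the gripper's body presses on something with over 40 N, if the wrist force passes 120 N, or if a joint passes its speed limit or range.

## Working session

There is one attempt and no reset: what is moved stays moved. The work goes in short steps, each a Python script; the robot and the scene stay as the last script left them, time stands still between calls to the robot, and variables do not carry over. Pictures are saved under pics/ and viewed, and the job is handed in when it is done.

```bash
ls; mkdir -p pics; python3 - <<'E'
from station import ctrl,get_state,vision,models
import cv2
for n in ["scene","top"]:
    im,d=vision.grab_frame(n); cv2.imwrite(f"pics/{n}0.png",im)
    print(n,vision.camera_info(n))
    for t in ["tally","stud","bulb","cup","gluepot"]:
        print(t,[(r["point"],round(r["p"],2)) for r in models.recognise(n,t)])
s=get_state();print(s["time"],s["tcp_pos"],s["eef_rot"],ctrl.pinch_z)
E
```

```text
pics
scene {'mtx': array([[503.61654373,   0.        , 331.44702476],
       [  0.        , 503.61654373, 197.717795  ],
       [  0.        ,   0.        ,   1.        ]]), 'R': array([[-0.2332322 ,  0.97231982,  0.0140323 ],
       [ 0.60234509,  0.1557841 , -0.78288678],
       [-0.76340234, -0.17414211, -0.62200594]]), 't': array([ 0.11767044, -0.27264875,  1.75904409])}
tally [([324.0, 204.8], 0.8), ([279.5, 161.4], 0.71), ([402.7, 200.7], 0.69)]
stud [([402.1, 189.5], 0.81), ([324.4, 196.6], 0.72), ([280.5, 151.0], 0.65)]
bulb [([451.5, 233.8], 0.6)]
cup [([308.4, 267.7], 0.62)]
gluepot [([221.2, 182.8], 0.63)]
top {'mtx': array([[425.98725614,   0.        , 313.15396559],
       [  0.        , 425.98725614, 204.31013771],
       [  0.        ,   0.        ,   1.        ]]), 'R': array([[ 0.01819623, -0.99978283,  0.01015831],
       [-0.98754608, -0.01955967, -0.15610944],
       [ 0.15627423, -0.00719119, -0.98768753]]), 't': array([-0.0161151 ,  0.57603398,  1.07220494])}
tally [([388.5, 287.5], 0.88), ([236.8, 252.0], 0.68), ([314.2, 231.6], 0.63)]
stud [([309.6, 224.8], 0.84), ([381.0, 281.5], 0.83), ([246.2, 254.4], 0.72)]
bulb [([189.6, 213.6], 0.87)]
cup [([307.2, 130.2], 0.89)]
gluepot [([428.8, 229.6], 0.71)]
0.6 [ 0.20354989 -0.59087678  0.23126017] [-4.22288399e-05  9.86270587e-01  1.65137300e-01 -1.28510189e-05] -0.0187
```

View pics/scene0.png

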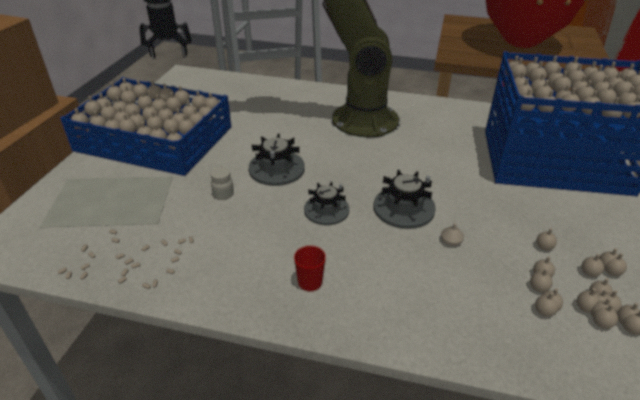

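View pics/top0.png

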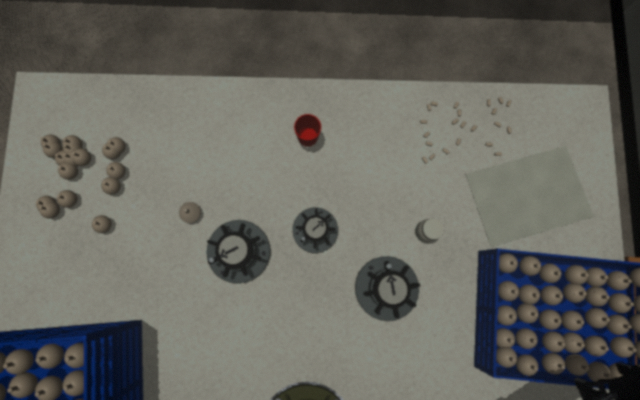

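```bash
python3 - <<'E'
import cv2
im=cv2.imread("pics/top0.png"); c=im[190:340,200:440]
cv2.imwrite("pics/topcrop.png",cv2.resize(c,None,fx=3.3,fy=3.3,interpolation=cv2.INTER_CUBIC))
E
```

```text
(no output)
```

View pics/topcrop.png

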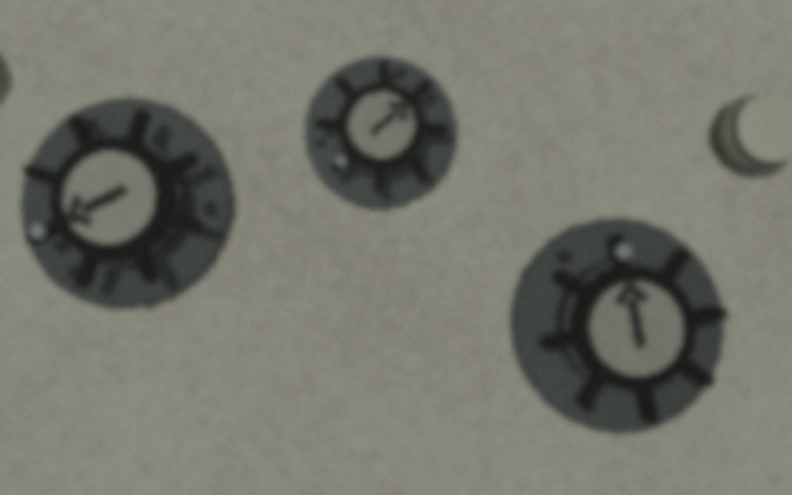

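The three tally-like things in the top view are at about (237,252), (314,230) and (388,287). The middle one, (314,230), is the smallest. Its arrow points up-right and its stud is at lower-left, opposite the arrow, so it looks 4 clicks short. Next I'll compute the positions.

```bash
cat > h.py <<'E'
import numpy as np, cv2
from station import ctrl,get_state,vision,models,ticket
from scipy.spatial.transform import Rotation as Rn
def ray(px,cam):
    c=vision.camera_info(cam)
    d=np.linalg.inv(c["mtx"])@np.array([px[0],px[1],1.]); return -c["R"].T@c["t"], c["R"].T@d
def atz(px,z,cam="top"):
    o,d=ray(px,cam); return o+d*(z-o[2])/d[2]
def proj(X,cam="top"):
    c=vision.camera_info(cam); p=c["mtx"]@(c["R"]@np.asarray(X)+c["t"]); return p[:2]/p[2]
def wristpose():
    s=get_state(); q=s["eef_rot"]; T=np.eye(4); T[:3,:3]=Rn.from_quat([q[1],q[2],q[3],q[0]]).as_matrix(); T[:3,3]=s["tcp_pos"]
    return T
def watz(px,z,T):
    c=vision.camera_info("wrist"); M=T@c["hand_eye"]
    d=M[:3,:3]@(np.linalg.inv(c["mtx"])@np.array([px[0],px[1],1.])); o=M[:3,3]
    return o+d*(z-o[2])/d[2]
def wproj(X,T):
    c=vision.camera_info("wrist"); M=np.linalg.inv(T@c["hand_eye"]); p=c["mtx"]@(M[:3,:3]@np.asarray(X)+M[:3,3]); return p[:2]/p[2]
E
python3 - <<'E'
from h import *
im,d=vision.grab_frame("top")
for t,zz in [("tally",0.006),("bulb",.03),("cup",.04),("gluepot",.04)]:
    for r in models.masks_of("top",t):
        m=r["mask"]; cs,_=cv2.findContours(m.astype(np.uint8),0,1); c=max(cs,key=cv2.contourArea)
        e=cv2.minEnclosingCircle(c); a=atz(e[0],zz); b=atz((e[0][0]+e[1],e[0][1]),zz)
        print(t,round(r["p"],2),e,a.round(4),"diam mm",2000*np.linalg.norm(a-b).round(4))
print("stud",atz((200+340/3.3,190+160/3.3),.073),"cap",atz((200+381/3.3,190+124/3.3),.066),"tip",atz((200+408/3.3,190+102/3.3),.07))
c=vision.camera_info("wrist");print(c)
s=get_state();print(s["time"])
E
```

```text
tally 0.89 ((237.89773559570312, 251.1185760498047), 32.17219924926758) [0.4522 0.1928 0.006 ] diam mm 171.4
tally 0.75 ((315.1428527832031, 230.5), 23.787532806396484) [ 0.5112 -0.0121  0.006 ] diam mm 128.20000000000002
tally 0.72 ((387.56451416015625, 287.56451416015625), 33.35535430908203) [ 0.3639 -0.2059  0.006 ] diam mm 176.6
cup 0.65 ((307.5, 130.0), 16.19423484802246) [0.7807 0.0138 0.04  ] diam mm 87.8
gluepot 0.64 ((429.2710876464844, 229.90963745117188), 13.315897941589355) [ 0.5152 -0.3105  0.04  ] diam mm 70.0
stud [0.48400404 0.01899956 0.073     ] cap [ 0.51297171 -0.01198498  0.066     ] tip [ 0.53002078 -0.0324934   0.07      ]
{'mtx': array([[341.83541879,   0.        , 317.65593625],
       [  0.        , 341.83541879, 199.43211571],
       [  0.        ,   0.        ,   1.        ]]), 'hand_eye': array([[-5.47524275e-05, -9.47579127e-01, -3.19521198e-01,
         8.15996309e-02],
       [ 9.99999886e-01,  9.94781922e-05, -4.66372437e-04,
         7.55937704e-04],
       [ 4.73710178e-04, -3.19521187e-01,  9.47579013e-01,
        -1.43085635e-01],
       [ 0.00000000e+00,  0.00000000e+00,  0.00000000e+00,
         1.00000000e+00]])}
0.85
```

```bash
cat >> h.py <<'E'
def quat(yaw): # tool z down, tool x at world yaw
    x=np.array([np.cos(yaw),np.sin(yaw),0]); z=np.array([0,0,-1.]); y=np.cross(z,x)
    q=Rn.from_matrix(np.stack([x,y,z],1)).as_quat(); return np.array([q[3],q[0],q[1],q[2]])
def finger_pose(hub,th,R,sgn,z,off=0.050):
    """finger (tool y = sgn*off) centred at hub+R*u(th), tool y tangential.
    sgn2: tool y = +t if side=+1 ; the finger at +y*off is used if sgn=+1 (leading, back of finger pushes)"""
    u=np.array([np.cos(th),np.sin(th),0]); t=np.array([-np.sin(th),np.cos(th),0])
    side,f=sgn              # side: tool y = side*t ; f: finger sign along tool y
    y=side*t; x=np.cross(y,[0,0,-1.])
    p=np.array([hub[0],hub[1],0])+R*u-f*off*y; p[2]=z
    return p,quat(np.arctan2(x[1],x[0]))
E
python3 - <<'E'
from h import *
hub=[.512,-.012]; arrow=np.radians(-49)
lo=np.array([-3.08,-.24,-1.43,0,-1.52,.17,-2.89]);hi=np.array([3.08,2.05,1.35,2.5,4.66,1.96,2.89])
for side in (1,-1):
  for f in (1,-1):
    for k in range(8):
      js=[]
      for a in np.radians([-4,10,20,30,40,50]):
        p,q=finger_pose(hub,arrow+np.pi/8+k*np.pi/4+a,.048,(side,f),.04)
        js.append(ctrl.ik(p,q))
      if all(j is not None for j in js):
        js=np.array(js); print(side,f,k,"deg",-49+22.5+45*k,"margin",np.minimum(js-lo,hi-js).min().round(2),"rng",np.ptp(js,axis=0).max().round(2),"q7",js[:,6].round(2))
      else: print(side,f,k,[j is not None for j in js])
print(get_state()["qpos"].round(2), get_state()["time"])
E
```

```text
1 1 0 deg -26.5 margin 0.2 rng 0.66 q7 [0.41 0.62 0.76 0.92 1.07 1.06]
1 1 1 deg 18.5 margin 0.2 rng 0.67 q7 [1.08 1.13 1.29 1.45 1.6  1.75]
1 1 2 deg 63.5 margin 0.02 rng 4.84 q7 [ 1.61  1.82  1.97 -2.18 -2.15 -2.87]
1 1 3 deg 108.5 margin 0.08 rng 1.17 q7 [-2.13 -2.81 -2.7  -2.59 -2.48 -2.35]
1 1 4 deg 153.5 margin 0.31 rng 0.79 q7 [-2.46 -2.29 -2.15 -2.02 -1.86 -1.67]
1 1 5 deg 198.5 margin 0.3 rng 0.97 q7 [-1.84 -1.58 -1.39 -1.21 -1.03 -0.87]
1 1 6 deg 243.5 margin 0.31 rng 0.87 q7 [-1.02 -0.79 -0.63 -0.47 -0.31 -0.15]
1 1 7 deg 288.5 margin 0.4 rng 0.83 q7 [-0.29 -0.07  0.08  0.24  0.39  0.54]
1 -1 0 deg -26.5 margin 0.2 rng 0.57 q7 [0.28 0.46 0.58 0.71 0.85 0.84]
1 -1 1 deg 18.5 margin 0.2 rng 0.68 q7 [0.86 0.91 1.06 1.22 1.38 1.54]
1 -1 2 deg 63.5 margin 0.08 rng 4.61 q7 [ 1.39  1.62  1.8  -2.19 -2.15 -2.81]
1 -1 3 deg 108.5 margin 0.15 rng 1.0 q7 [-2.13 -2.74 -2.59 -2.46 -2.3  -2.12]
1 -1 4 deg 153.5 margin 0.27 rng 0.9 q7 [-2.28 -2.03 -1.85 -1.69 -1.53 -1.38]
1 -1 5 deg 198.5 margin 0.35 rng 0.73 q7 [-1.51 -1.31 -1.17 -1.04 -0.91 -0.78]
1 -1 6 deg 243.5 margin 0.48 rng 0.72 
[... 705 characters left out ...]
.61 -2.51 -2.42 -2.32 -2.21]
-1 -1 0 deg -26.5 margin 0.41 rng 0.66 q7 [-2.1  -1.92 -1.8  -1.68 -1.56 -1.44]
-1 -1 1 deg 18.5 margin 0.5 rng 0.63 q7 [-1.55 -1.38 -1.26 -1.15 -1.03 -0.91]
-1 -1 2 deg 63.5 margin 0.55 rng 0.67 q7 [-1.02 -0.86 -0.74 -0.61 -0.48 -0.35]
-1 -1 3 deg 108.5 margin 0.42 rng 0.77 q7 [-0.47 -0.28 -0.15 -0.    0.15  0.3 ]
-1 -1 4 deg 153.5 margin 0.2 rng 0.79 q7 [0.16 0.37 0.53 0.69 0.95 0.77]
-1 -1 5 deg 198.5 margin 0.2 rng 0.81 q7 [0.97 0.87 1.07 1.27 1.47 1.68]
-1 -1 6 deg 243.5 margin 0.03 rng 4.64 q7 [ 1.49  1.78 -2.03 -2.86 -2.71 -2.58]
-1 -1 7 deg 288.5 margin 0.19 rng 0.72 q7 [-2.7  -2.52 -2.39 -2.25 -2.11 -1.98]
[ 1.34  0.51 -0.24  1.5   0.13  1.15 -0.15] 0.85
```

```bash
python3 - <<'E'
from h import *
hub=np.array([.512,-.012,.06])
_,q=finger_pose(hub,np.radians(165),.048,(1,-1),.2)
Rm=Rn.from_quat([q[1],q[2],q[3],q[0]]).as_matrix()
c=vision.camera_info("wrist")["hand_eye"]
v=c[:3,3]+c[:3,2]*0.27
p=hub-Rm@v; print(p)
ctrl.movep(p,q)
T=wristpose(); im,d=vision.grab_frame("wrist"); cv2.imwrite("pics/w0.png",im)
np.savez("w0.npz",im=im,d=d,T=T)
print(wproj([.512,-.012,.066],T), get_state()["time"],T.round(3))
for t in ["stud"]: print([(r["point"],round(r["p"],2)) for r in models.recognise("wrist",t)])
E
```

```text
[ 0.51667499 -0.01260042  0.1727607 ]
[316.18445261 202.92943975] 3.25 [[ 0.966 -0.26   0.     0.517]
 [-0.26  -0.966 -0.    -0.014]
 [ 0.     0.    -1.     0.173]
 [ 0.     0.     0.     1.   ]]
[([94.2, 292.8], 0.83), ([311.7, 171.5], 0.77), ([566.8, 282.4], 0.68)]
```

View pics/w0.png

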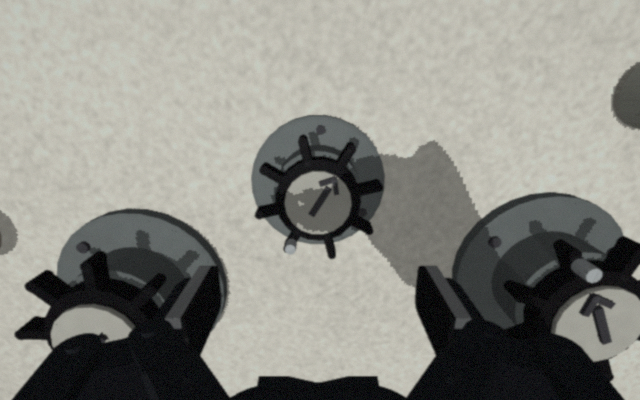

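```bash
python3 - <<'E'
from h import *
z=np.load("w0.npz"); im,T=z["im"],z["T"]
P=[watz(p,.058,T) for p in [(305,137),(351,145),(382,187),(368,234),(332,257),(257,212),(262,167)]]
P=np.array(P)[:,:2]
A=np.c_[2*P,np.ones(len(P))]; s=np.linalg.lstsq(A,(P**2).sum(1),rcond=None)[0]; c=s[:2]; r=np.sqrt(s[2]+c@c)
print("lugfit",c.round(4),r.round(4)); an=np.degrees(np.arctan2(*(P-c).T[::-1])); print(an.round(1),(an%45).round(1))
st=watz((290,243),.073,T)[:2]; print("stud",st.round(4),np.linalg.norm(st-c),np.degrees(np.arctan2(*(st-c)[::-1])))
print("arrow", [watz(p,.07,T)[:2].round(4) for p in [(337,178),(313,214)]], "cap",watz((319,202),.066,T)[:2])
a=[watz(p,.07,T)[:2] for p in [(337,178),(313,214)]];print(np.degrees(np.arctan2(*(a[0]-a[1])[::-1])))
g=cv2.cvtColor(im,cv2.COLOR_BGR2GRAY)
o=im.copy()
for k in range(8):
    th=np.radians(-49+45*k); 
    for R in (.034,.052): 
        X=[c[0]+R*np.cos(th),c[1]+R*np.sin(th),.061]; cv2.circle(o,tuple(int(round(v)) for v in wproj(X,T)),1,(0,0,255),-1)
for a in np.linspace(0,6.28,60):
    for R,h,col in ((.062,.012,(0,255,0)),(.026,.066,(255,0,0))):
        cv2.circle(o,tuple(int(round(v)) for v in wproj([c[0]+R*np.cos(a),c[1]+R*np.sin(a),h],T)),0,col,-1)
cv2.imwrite("pics/w0o.png",cv2.resize(o[100:280,220:420],None,fx=3,fy=3,interpolation=cv2.INTER_NEAREST))
E
```

```text
lugfit [ 0.5109 -0.0134] 0.051
[  -3.8  -44.2  -92.5 -140.6  177.8   86.2   42.8] [41.2  0.8 42.5 39.4 42.8 41.2 42.8]
stud [0.4876 0.0158] 0.03740079998937925 128.50331612992065
arrow [array([ 0.5283, -0.0324]), array([ 0.5053, -0.0077])] cap [ 0.5121683  -0.01430117]
-47.16068528528029
```

View pics/w0o.png

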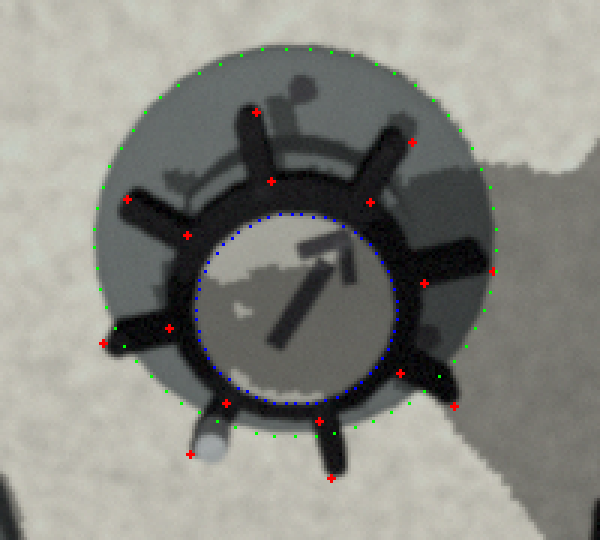

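```bash
cat >> h.py <<'E'
HUB=np.array([.5113,-.0136]); ARROW=np.radians(-46.5); RF=.049
def fp(deg,z,R=RF): # deg: wheel-gap angle relative to arrow
    return finger_pose(HUB,ARROW+np.radians(deg),R,(1,-1),z,off=.0497)
def snap(cam,fn,crop=None,f=1):
    T=wristpose(); im,d=vision.grab_frame(cam); o=im
    if crop: o=im[crop[1]:crop[3],crop[0]:crop[2]]
    cv2.imwrite(fn,cv2.resize(o,None,fx=f,fy=f,interpolation=cv2.INTER_CUBIC)); return T,im
E
python3 - <<'E'
from h import *
p,q=fp(202.5,.10); ctrl.movep(p,q)
p,q=fp(202.5,.08); ctrl.movel(p,max_speed=.08)
snap("wrist","pics/w1.png"); snap("scene","pics/s1.png",(240,100,440,260),4)
s=get_state(); print(s["time"],s["tcp_pos"],p,s["contact_force"],s["width"],s["qpos"].round(2))
E
```

```text
4.3 [ 0.4470525  -0.03889685  0.08049812] [ 0.44632146 -0.03907311  0.08      ] [-1.19012406  0.07843711  0.31147063] 0.08563544587105075 [ 0.28  0.46 -0.35  2.15  0.28  0.58 -2.26]
```

View pics/w1.png

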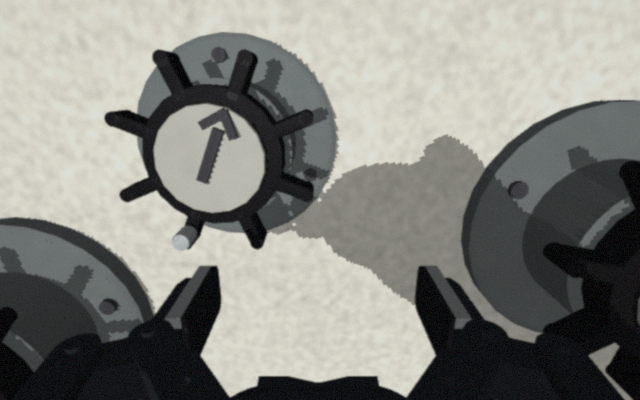

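View pics/s1.png

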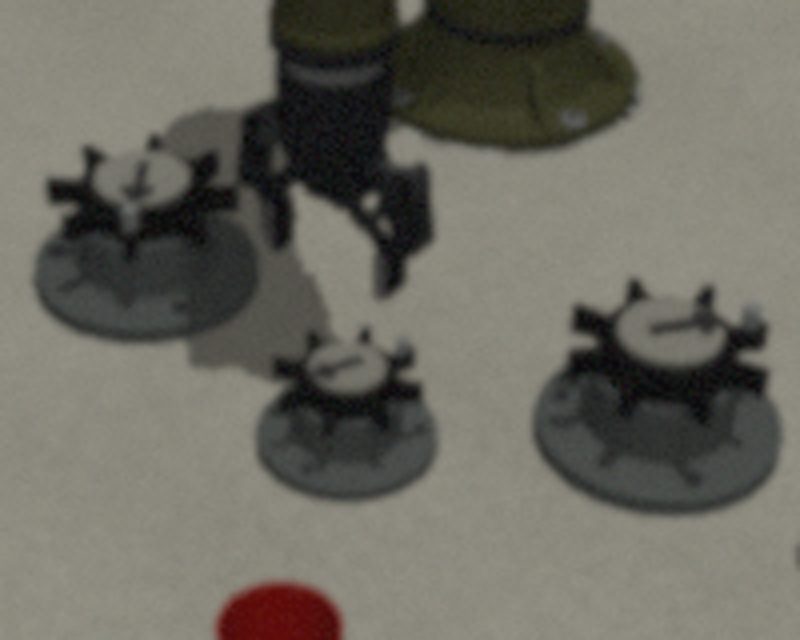

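```bash
python3 - <<'E'
from h import *
T=wristpose()
for y in (-.0428,-.057):
  for x in (.011,-.011):
    for z in (-.013,-.04):
      X=T@np.array([x,y,z,1]); print(y,x,z,wproj(X[:3],T).round(0))
for dz in (.0,):
  for R in (.038,.060):
    for a in (-7,7):
      th=ARROW+np.radians(202.5); u=np.array([np.cos(th),np.sin(th)]);t=np.array([-u[1],u[0]])
      print("target",wproj([*(HUB+R*u+a*1e-3*t),.058],T).round(0))
E
python3 -c "
import cv2;im=cv2.imread('pics/w1.png');cv2.imwrite('pics/w1c.png',cv2.resize(im[210:400,100:300],None,fx=3,fy=3,interpolation=2))"
```

```text
-0.0428 0.011 -0.013 [215. 260.]
-0.0428 0.011 -0.04 [194. 298.]
-0.0428 -0.011 -0.013 [220. 304.]
-0.0428 -0.011 -0.04 [200. 348.]
-0.057 0.011 -0.013 [182. 260.]
-0.057 0.011 -0.04 [153. 298.]
-0.057 -0.011 -0.013 [188. 304.]
-0.057 -0.011 -0.04 [162. 348.]
target [209. 228.]
target [236. 228.]
target [213. 265.]
target [239. 265.]
```

View pics/w1c.png

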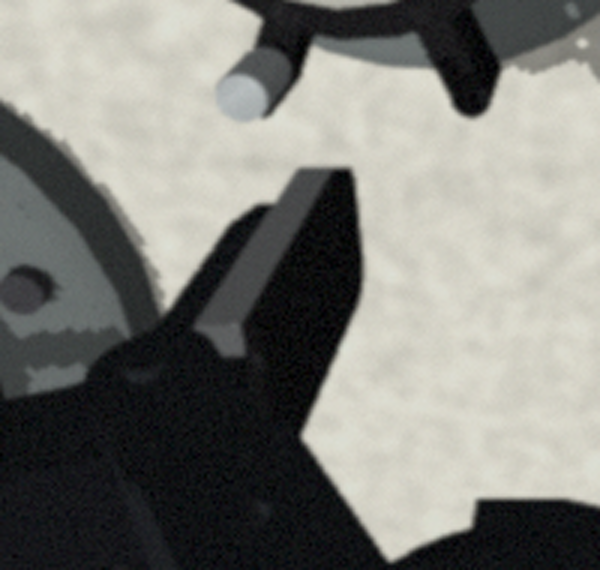

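```bash
python3 - <<'E'
from h import *
f0=get_state()["contact_force"].copy()
for z in (.055,.034):
    p,q=fp(202.5,z); ctrl.movel(p,max_speed=.06); s=get_state(); print(s["time"],s["tcp_pos"].round(4),(s["contact_force"]-f0).round(2))
snap("wrist","pics/w2.png"); snap("scene","pics/s2.png",(240,100,440,260),4)
E
```

```text
4.8667 [ 0.4462 -0.039   0.0548] [ 0.62 -0.41 -0.47]
5.3667 [ 0.4462 -0.039   0.0338] [ 1.55  0.58 -0.9 ]
```

View pics/w2.png

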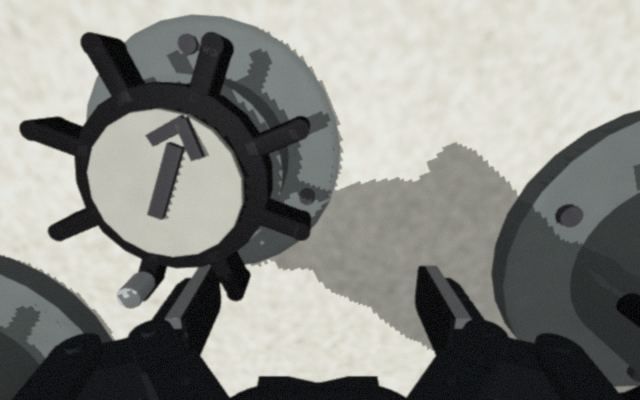

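View pics/s2.png

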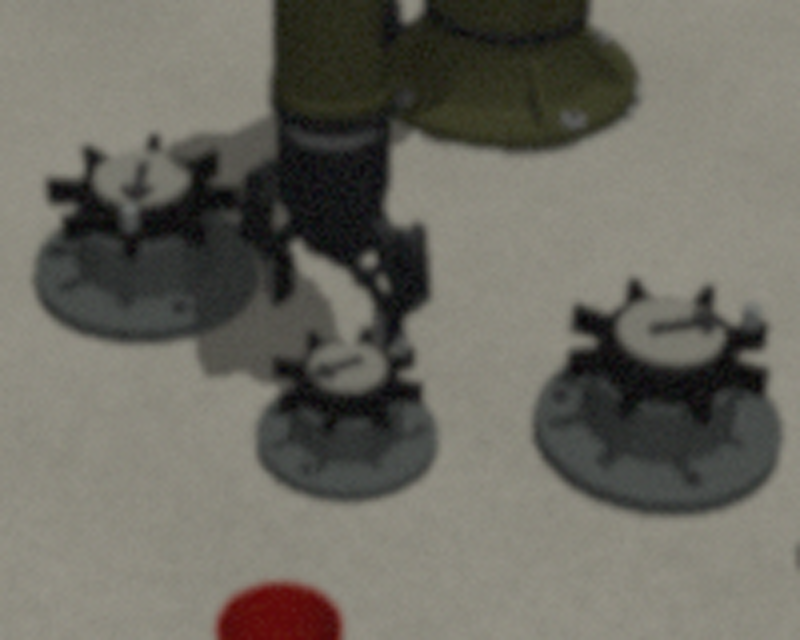

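```bash
cat >> h.py <<'E'
def drag(a,b,z=.034,step=7.5,v=.03,R=RF):
    n=int(round((b-a)/step)); f0=get_state()["contact_force"].copy()
    for i in range(1,n+1):
        g=a+(b-a)*i/n; p,q=fp(g,z,R); ctrl.movel(p,q,max_speed=v); s=get_state()
        print(round(g,1),round(s["time"],2),"err mm",((s["tcp_pos"]-p)*1e3).round(1),"F",(s["contact_force"]-f0).round(1))
E
python3 - <<'E'
from h import *
drag(202.5,247.5)
snap("wrist","pics/w3.png")
E
```

```text
210.0 5.92 err mm [0.1 0.6 0.2] F [-1.3  3.7  0.9]
217.5 6.38 err mm [-0.1  1.1  0.1] F [-0.6  6.3  2.2]
225.0 6.84 err mm [-0.3 -0.4 -0. ] F [-1.2  0.7 -1. ]
232.5 7.3 err mm [-0.1 -0.2 -0.1] F [-0.7  1.  -0.5]
240.0 7.76 err mm [-0.  0.  0.] F [ 0.3  0.3 -1.8]
247.5 8.22 err mm [ 0.  -0.1  0. ] F [ 0.6 -1.2 -0.8]
```

View pics/w3.png

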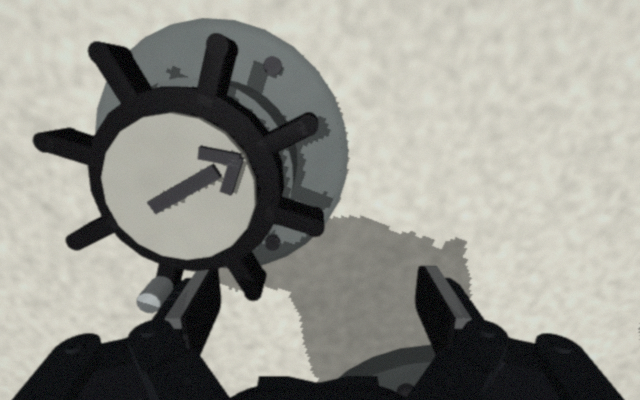

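```bash
python3 - <<'E'
from h import *
T=wristpose()
im=cv2.imread("pics/w3.png"); im2=im.copy()
pts=np.array([(93,48),(222,38),(316,120),(322,226),(255,298),(70,243),(36,141)],float)
def fit(pts,T,z=.060):
    P=np.array([watz(p,z,T) for p in pts])[:,:2]
    A=np.c_[2*P,np.ones(len(P))]; s=np.linalg.lstsq(A,(P**2).sum(1),rcond=None)[0]; c=s[:2]; r=np.sqrt(s[2]+c@c)
    an=np.degrees(np.arctan2(*(P-c).T[::-1])); return c,r,an%45
print(fit(pts,T))
print("capc",watz((180,188),.066,T), "arrow",watz((242,155),.07,T),watz((152,208),.07,T))
a=watz((242,155),.07,T)-watz((152,208),.07,T);print(np.degrees(np.arctan2(a[1],a[0])))
# same for w2
p,q=fp(202.5,.034); T2=np.eye(4);T2[:3,:3]=Rn.from_quat([q[1],q[2],q[3],q[0]]).as_matrix();T2[:3,3]=p
print("w2 cap",watz((160,172),.066,T2)); print(fit([(84,38),(219,38),(305,122),(308,236),(235,298),(52,237),(23,127)],T2))
a=watz((182,118),.07,T2)-watz((155,216),.07,T2);print(np.degrees(np.arctan2(a[1],a[0])))
E
```

```text
(array([ 0.51063161, -0.01753507]), np.float64(0.05148191102483147), array([3.26560407, 1.14516596, 2.38895463, 3.48860473, 1.24179809,
       1.4679995 , 2.61458831]))
capc [ 0.51196358 -0.01751203  0.066     ] arrow [ 0.5313823  -0.03443627  0.07      ] [ 0.50353202 -0.0115717   0.07      ]
-39.38536259223187
w2 cap [ 0.51659401 -0.01346925  0.066     ]
(array([ 0.51097878, -0.01198592]), np.float64(0.05183916832410156), array([ 0.15174061, 42.04395313,  0.35341839, 42.99265217, 42.36008854,
       44.46331849, 43.43159051]))
-46.24295190828962
```

```bash
cat >> h.py <<'E'
HUB=np.array([.5110,-.0172]); ARROW=np.radians(-42); RF=.052
E
python3 - <<'E'
from h import *
p,q=fp(247.5,.034); ctrl.movel(p,q,max_speed=.02); s=get_state(); print(s["time"],(s["tcp_pos"]-p)*1e3,s["contact_force"])
snap("wrist","pics/w4.png")
drag(247.5,265,step=2.5,v=.015)
snap("wrist","pics/w5.png")
E
```

```text
8.7833 [-0.20356282  0.13609659 -0.03830739] [-0.23878577  0.78340199  1.13665147]
250.0 9.18 err mm [-0.  0. -0.] F [-0.   0.8 -0.7]
252.5 9.53 err mm [-0.  -0.  -0.1] F [-0.5  1.  -0.5]
255.0 9.88 err mm [-0.  0. -0.] F [-0.3  0.5  0.4]
257.5 10.23 err mm [-0.3  0.  -0.1] F [-1.1 -0.1  0.5]
260.0 10.58 err mm [-0.1 -0.1 -0.1] F [-1.4 -0.3  0.1]
262.5 10.93 err mm [-0.  -0.1 -0.1] F [-0.6  0.4 -0.7]
265.0 11.28 err mm [ 0.  -0.1 -0. ] F [-1.6  0.6 -0.6]
```

View pics/w4.png

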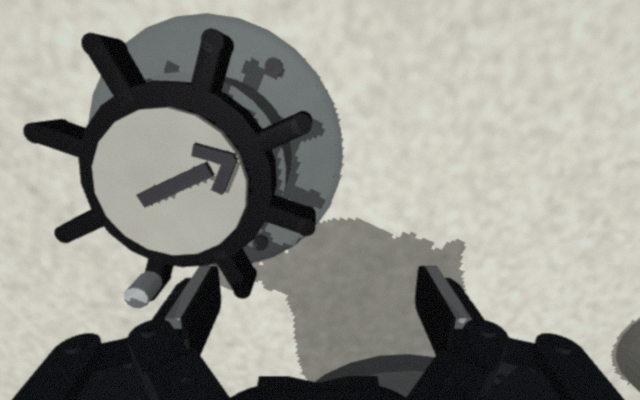

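View pics/w5.png

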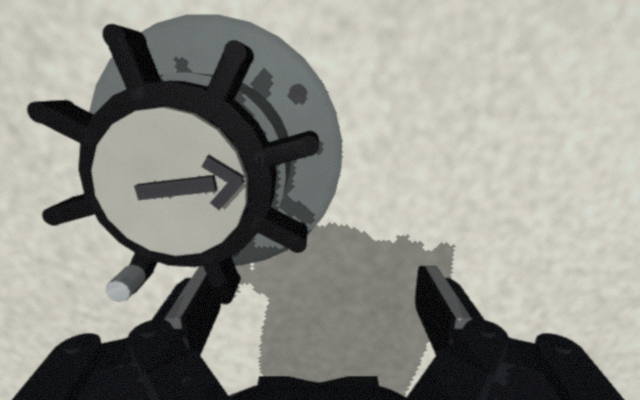

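The finger at larger radius pushes gently (about 1 N), and the cap centre stays at about (165,186) between frames. Continuing this click.

```bash
python3 - <<'E'
from h import *
drag(265,292.5,step=3.93,v=.02)
snap("wrist","pics/w6.png")
E
```

```text
268.9 11.72 err mm [ 0.1  0.  -0. ] F [ 0.7 -0.5  1.1]
272.9 12.12 err mm [ 0.1 -0.   0. ] F [-0.1  0.6  1.5]
276.8 12.51 err mm [-0. -0. -0.] F [0.7 0.6 1.1]
280.7 12.9 err mm [-0.  0. -0.] F [1.4 0.4 1.7]
284.6 13.29 err mm [ 0.3 -0.1  0. ] F [2.3 0.2 0.4]
288.6 13.68 err mm [-0.2  0.  -0.1] F [0.6 1.  0.3]
292.5 14.07 err mm [-0.2  0.  -0.1] F [1.5 1.  1.5]
```

View pics/w6.png

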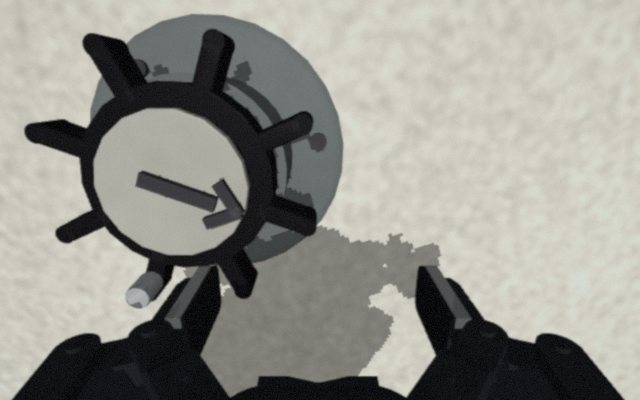

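```bash
python3 - <<'E'
from h import *
drag(292.5,337.5,step=3.75,v=.02)
snap("wrist","pics/w7.png"); print(get_state()["qpos"].round(2))
E
```

```text
296.2 14.5 err mm [-0.1  0.  -0. ] F [ 0.1 -0.9  0. ]
300.0 14.88 err mm [-0.1 -0.  -0.1] F [-0.3 -1.1  0.4]
303.8 15.25 err mm [-0.4 -0.2 -0.1] F [-0.4 -1.2  1.1]
307.5 15.62 err mm [-0.1 -0.1 -0.1] F [-1.8 -1.5 -0. ]
311.2 16.0 err mm [ 0.1  0.  -0. ] F [-0.7 -1.4  0.4]
315.0 16.38 err mm [0.1 0.  0. ] F [-0.9 -1.9  0.5]
318.8 16.75 err mm [ 0.  0. -0.] F [ 0.1 -0.7  1.2]
322.5 17.12 err mm [ 0.  0. -0.] F [-0.5 -0.9  0.8]
326.2 17.5 err mm [ 0.  0. -0.] F [-1.  -1.  -0.4]
330.0 17.88 err mm [0.2 0.2 0.1] F [ 1.5 -0.   0.1]
333.8 18.25 err mm [-0.2 -0.1 -0.1] F [-0.8 -0.8 -0.8]
337.5 18.62 err mm [-0.1 -0.  -0.1] F [-0.3 -0.1  0.2]
[ 0.59  0.85 -0.98  1.85  0.87  0.95 -0.35]
```

View pics/w7.png

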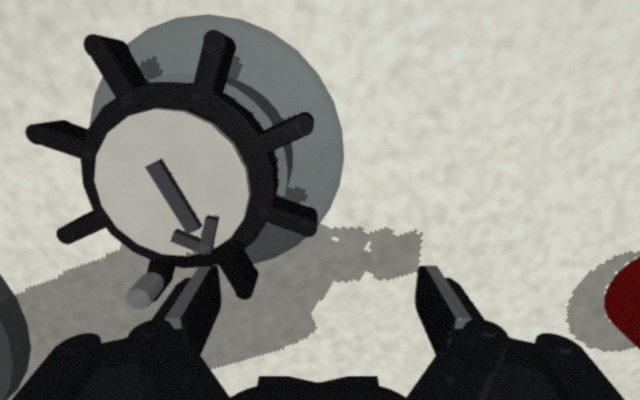

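```bash
python3 - <<'E'
from h import *
drag(337.5,382.5,step=3.75,v=.02)
snap("wrist","pics/w8.png"); print(get_state()["qpos"].round(2))
E
```

```text
341.2 19.05 err mm [-0. -0. -0.] F [ 1.  -0.1 -0.3]
345.0 19.43 err mm [-0.  -0.1 -0. ] F [ 0.7 -0.5 -0.6]
348.8 19.8 err mm [-0.1 -0.4 -0.1] F [-1.4 -0.7  0.1]
352.5 20.18 err mm [ 0.  -0.1 -0. ] F [-0.  -0.4 -0.2]
356.2 20.55 err mm [ 0.1  0.1 -0. ] F [ 0.4  0.3 -0.4]
360.0 20.93 err mm [ 0.1  0.1 -0. ] F [ 0.3  0.3 -1.6]
363.8 21.3 err mm [0.1 0.1 0. ] F [ 0.4 -0.5 -1.2]
367.5 21.68 err mm [0.1 0.1 0. ] F [ 0.   0.1 -1.7]
371.2 22.05 err mm [ 0.  0. -0.] F [ 0.2 -0.4 -0.9]
375.0 22.43 err mm [0.3 0.2 0.1] F [ 1.4  0.2 -0.3]
378.8 22.8 err mm [-0.1 -0.2 -0.1] F [ 0.9  0.2 -0.9]
382.5 23.18 err mm [-0. -0. -0.] F [ 0.8 -0.  -1.2]
[ 0.57  0.92 -1.14  1.86  0.98  1.06  0.24]
```

View pics/w8.png

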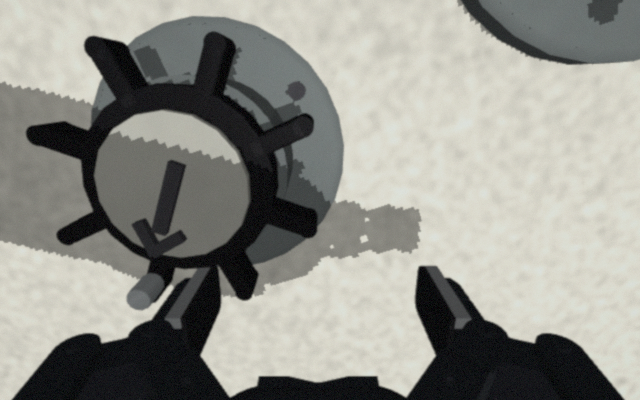

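The stud is now in front of the arrow, at about (145,288) with the arrow tip at (158,255). Now I'll back the finger out radially, lift and check.

```bash
python3 - <<'E'
from h import *
p,q=fp(382.5,.034,R=.070); ctrl.movel(p,q,max_speed=.03)
p[2]=.2; ctrl.movel(p,q,max_speed=.1)
# view pose
hub=np.array([*HUB,.06]); Rm=Rn.from_quat([q[1],q[2],q[3],q[0]]).as_matrix(); c=vision.camera_info("wrist")["hand_eye"]
pv=hub-Rm@(c[:3,3]+c[:3,2]*0.27)
try: ctrl.movel(pv,max_speed=.1)
except ctrl.Unreachable as e: print("unreach",e)
T,im=snap("wrist","pics/w9.png"); np.savez("w9.npz",im=im,T=T)
snap("top","pics/t9.png",(150,90,450,320),2.6); s=get_state(); print(s["time"],s["contact_force"],s["tcp_pos"])
for t in ["bulb","cup","gluepot"]: print(t,[(r["point"],round(r["p"],2)) for r in models.recognise("top",t)])
E
```

```text
27.0583 [ 0.20508931 -0.08770051  0.16027457] [ 0.50813774 -0.01470831  0.17300633]
bulb [([190.0, 210.3], 0.88), ([427.8, 228.4], 0.21)]
cup [([305.9, 129.2], 0.82)]
gluepot [([428.6, 227.7], 0.67)]
```

View pics/w9.png

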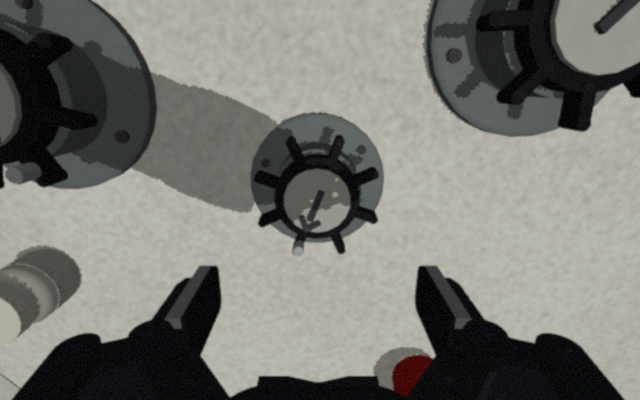

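View pics/t9.png

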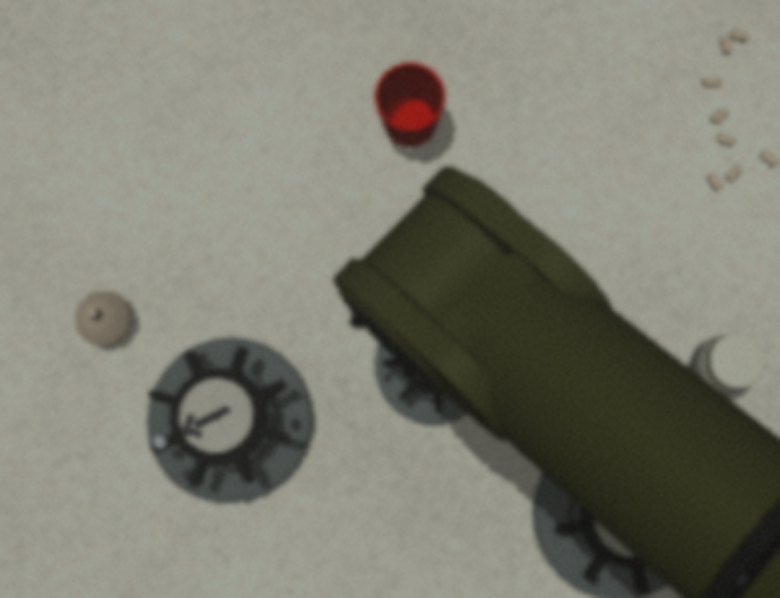

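```bash
python3 - <<'E'
from h import *
z=np.load("w9.npz"); T=z["T"]; im=z["im"]
P=np.array([watz(p,.060,T) for p in [(341,137),(382,173),(376,219),(341,250),(262,222),(256,176),(291,140)]])[:,:2]
A=np.c_[2*P,np.ones(len(P))]; s=np.linalg.lstsq(A,(P**2).sum(1),rcond=None)[0]; c=s[:2]; print("hub",c,np.sqrt(s[2]+c@c))
an=np.degrees(np.arctan2(*(P-c).T[::-1]));print(an%45)
st=watz((299,246),.073,T)[:2]-c; tip=watz((305,229),.07,T)[:2]; tail=watz((322,192),.07,T)[:2]; a=tip-tail
print("stud ang",np.degrees(np.arctan2(st[1],st[0])),np.linalg.norm(st),"arrow",np.degrees(np.arctan2(a[1],a[0])))
cv2.imwrite("pics/w9c.png",cv2.resize(im[100:280,220:420],None,fx=3,fy=3,interpolation=2))
E
```

```text
hub [ 0.51013655 -0.01534765] 0.050499813872955254
[6.22095904 2.21530946 3.31712307 2.11590122 5.38644911 6.19593602
 5.50857727]
stud ang -42.81577468046333 0.03960203345622945 arrow -43.008215777705566
```

View pics/w9c.png

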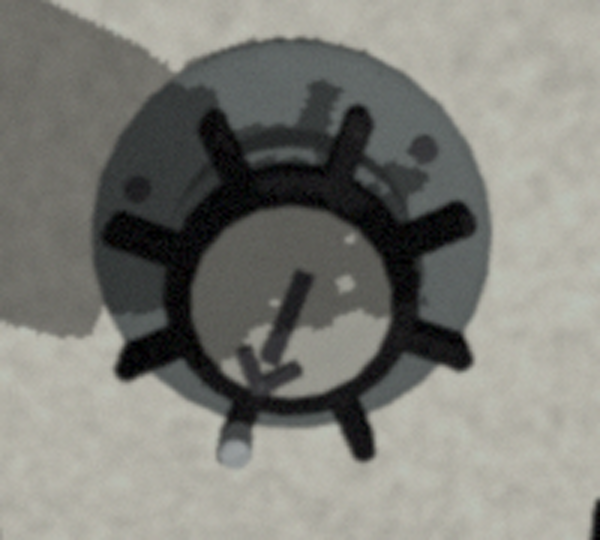

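```bash
python3 - <<'E'
from h import *
ctrl.pause(0.5); print(get_state()["contact_force"],get_state()["time"]); ticket.close_job()
E
```

```text
[ 0.48531932  0.17759397 -0.1921731 ] 27.7083
the job is handed in; nothing more can be done
```

The tally reads zero: the stud is clicked in at the arrow, and I handed the job in at 27.7 s. No verdict was reported. I chose the smallest of the three look-alikes, put one open finger in a gap between lugs and moved it round anticlockwise in an arc. The wheel started four clicks short, and I checked it in the wrist camera after each click.

**Last checks**
- **Stud and arrow:** the stud is at -42.8° and the arrow at -43.0°, so they line up well within tolerance.
- **Tally:** it stands upright, with its centre a few mm (2–5 by the different measurements) from where it began.
- **Bystanders:** the bulb, cup and glue pot were seen within about 3 pixels of their first places, roughly 8 mm at most and probably recognition scatter.
- **Contact:** the gripper was lifted clear, and the wrist force was down to noise, about 0.5 N.

**What went less well:** the first click was harder than planned. With the finger 49 mm from the axis, the wrist force reached about 6 N, and the tally slid about 5 mm and turned about 4°. I re-measured its position, moved the finger out to 52 mm and went slower. The other three clicks stayed near the sensor noise of 1–2 N, and the tally did not visibly move.

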